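Put a solvent bottle away in the bench cabinet and latch the door

ROBOT

A 6-joint arm with a two-finger parallel gripper is mounted at the origin on a cart in front of the work surface, level with it; the furniture and walls round the work are solid. World frame = base frame: x ahead of the robot, y to its left, z up, the work surface at z = 0. Lengths are in m, angles in degrees, forces in N, time in s.
With the tool pointing down it reaches from about 0.35 to 0.875 m from the base axis. Payload 4.2 kg.
Tool frame: the origin (TCP) lies midway between the tips of the shut fingers; the grasp point (between the pads) lies 19 mm behind it; z points along the fingers, y is the line along which they close (so a half turn about z gives the same grasp; the last joint's range is limited). The gripper opens to 87 mm and grips with 3 to 60 N. Pads are 19 mm wide; open, the fingers measure 117 mm over their backs; the gripper's body (75 mm by 190 mm) begins 51 mm behind the grasp point.
Start: joints at [88.843, 22.042, 0.453, 0, -68.411, -14.817], TCP at [0.172, 0.601, 0.223] pointing down, gripper open.
Joint ranges: [-179.83, 179.83], [-69.29, 118.12], [-61.27, 80.66], [-181.25, 117.63], [-171.15, -9.14], [-177.46, 177.46]. Speed limits (degrees/s): [159.86, 159.86, 180, 180, 180, 180].

INTERFACE

Orientations are given as a 3x3 rotation matrix whose columns are the frame's x, y, z axes.
In Python, from station import r, cams gives the robot as it stands.
- The arm moves only by the tool play_rows, never from a script. Its argument "commands" is text: rows parted by semicolons, each of 6 numbers parted by spaces: the shift along the world's x, y, z normalised to -1 to 1, where 1 is 30 mm, then the turn, a rotation vector about the world's x, y, z normalised to -1 to 1, where 1 is 0.15 rad. A call has 1 to 20 rows; each row shifts and turns the commanded pose from where the row before left it; what a row does not reach is not made up. A row lasts 1/10 s, in which the tool goes at most 50 mm and 8.59 degrees, less where a joint would pass 70% of its speed; a pose out of reach is approached as far as the arm can. A call with a number of a shift or a turn outside -1 to 1 is refused whole. A call with a gripper value outside its range is refused whole. "grip" is the finger opening in mm, from 0 to 87, set as the call begins (left out, the last holds). The fingers move at their own pace and stop on an object; the grip force is fixed at half the most. Time passes only in rows, so rows that do not move let the fingers close. It gives the time, the measured TCP pose, the force, the opening and the grip force at its end, in the units of the state.
- r.sense(): the state, without advancing time (a new reading comes with each control period).
- cams.capture(name): name is "scene" or "top"; returns (picture, depth): 480x640x3 uint8, blue, green, red; 480x640 float32, m along the optical axis (not along the pixel's ray), 0 where there is no reading.
- cams.camera_info(name): a dict with "mtx" (3x3 intrinsics, pixels), "R" (3x3) and "t" (3): a world point X has camera coordinates R X + t. Camera axes: x right, y down, z forward; pixel columns grow to the right and rows downward; lengths in m; the calibration is good to about 2 mm. A picture is of the moment at which its call begins. camera_info takes no time and is no camera call.
- r.finish_job(): hands the job in; it is judged then, once.
The state is a dict: "time_s": time; "joints": joint angles; "joint_velocities": joint speeds; "effort": joint torques, N m; "tcp_pos": TCP position; "ee_rot": TCP orientation; "wrist_force": force on the tool from outside, world axes, zero at the start; "moment": the same for the moment, N m; "gripper_width": opening from 0.0 (shut) to 1.0 (fully open); "gripper_force": force on a finger pad.
Only numpy, scipy, OpenCV 4.12 (cv2) and the standard library are available. Lean on these libraries where they do the work, as an engineer would, in place of code of your own. Each camera call takes 0.05 s, during which the arm holds its last target. There are 200 camera calls.

TASK

Take the white bottle that stands by itself on the open worktop in front, left of the solvent cabinet, and put it upright into the empty front well of the cabinet's pulled-out carrier, and slide the carrier fully home by its bow handle. Then swing the cabinet door shut and press it gently until its spring latch snaps in and holds the door by itself: never slam the door, and as you press it home never push on it with more than 15 N. Keep the bottle upright and leave the other things on the bench alone.

Things in the scene. Friction and masses are not known exactly. Their poses are not given: they have to be found in the camera images.
- bottle_center (a point): Centre, 62.5 mm above its underside, of the white reagent bottle to put away, which stands loose on the worktop left of the cabinet: 60 mm across, 125 mm tall, about 0.15 kg. Its screw cap is 30 mm across and takes up the top 17 mm (45.5 to 62.5 mm above this point); above about 85 mm from the underside the body tapers to the cap. z axis up the bottle.
- cabinet: Grey steel bench cabinet, fixed, open at the front: 240 mm wide, 190 mm deep, 173 mm tall. Origin on the worktop under the middle of its front plane; x points into the cabinet, y to its left side as seen from the robot, z up. A bottle carrier slides out of its mouth; a door is hinged at its right front edge.
- carrier (a joint): How far the bottle carrier is pulled out along the cabinet's -x, m: 0 is fully home against its end stop, 0.14 fully out. It slides with about 2 N and stays where it is left. While it is out, its bow handle stops the door.
- front_well (a point): Middle of the floor, 19 mm above the worktop, of the carrier's empty front well: an upright ring 66 mm across inside, 14 mm high, 3 mm thick; axes as the cabinet's. It lies 67 mm behind the handle bar. The rear well, 78 mm further in, holds an amber bottle fixed in it, 135 mm tall.
- carrier_bar (a point): Middle of the carrier's bow handle: a level steel bar 8 mm thick and 110 mm long along the cabinet's y, 115 mm above the worktop, with bent legs at its ends that go back and down to the tray. Axes as the cabinet's. With the carrier home the bar stands 22 mm in front of the cabinet's front plane, inside the hollow of the shut door.
- door (a joint): Opening angle of the door, rad; it starts at 1.6 to 1.9, opens counter-clockwise seen from above, turns with little drag and stays where it is left. 0 is parallel to the cabinet's front. The bolt meets the keeper at 0.05 to 0.11; latched, the door rests somewhere between -0.03 and 0.045, different each time. If not latched, the bolt's spring pushes it back out beyond 0.05 when it is let go.
- door_hinge (a point): Point on the door's upright hinge axis, 90 mm above the worktop, 9 mm in front of the right end of the cabinet's front plane. Axes turn with the door: y runs along it from the hinge to its free edge (240 mm), x through it to its inner side, so -x is the way its outer face looks.
- door_face (a point): Point on the flat outer face of the white pan-shaped door, 215 mm from the hinge and 135 mm above the worktop, a good place to push; axes as door_hinge's. The door reaches from 10 to 170 mm above the worktop; its outer face lies 34 mm out from the hinge axis. A thumb slide stands 11 mm out of the face 212 to 220 mm from the hinge, 72 to 88 mm up.
- latch (a point): Where the sprung bolt, bevelled on its inner side, stands 11 mm out of the door's free edge, 80 mm up. It must ride over the lip of the keeper, screw-adjusted over 16 mm in depth on the cabinet's left side. At door_face that takes a push climbing to about 7 to 11 N; then it snaps in and the push drops. 2 mm further, behind rubber buffers, is a hard stop. Axes as door_hinge's.
- rack_center (a point): Bystander: centre of a green microtube rack, 77 x 210 x 48 mm, loose.
- bench_timer: Bystander: white bench timer, 64 x 66 x 19 mm, loose; origin under its middle.
- tube: Bystander: 50 ml tube with a screw cap standing on the worktop, 36 mm across, 118 mm tall, loose; origin under its middle.
There are look-alikes about, which are no part of the job. Leave any purple look-alike of the part that bears bottle_center alone.

How it is judged:
By the outcome, as a careful person would: the job done as asked, in the order asked, and still so for the second after the job is handed in, with the robot touching nothing.
It also fails if it takes over 69 s, if anything falls off the work surface, if the arm or the gripper's body presses on something with over 40 N, if the wrist force passes 120 N, or if a joint passes its speed limit or range.

## Working session

There is one attempt and no reset: what is moved stays moved. The work goes in short steps, Python scripts to look and compute and a tool call to move; the robot and the scene stay as the last step left them, time stands still between calls to the robot, and variables do not carry over. Pictures are saved under pics/ and viewed, at most 10 in all, crops included, and the job is handed in when it is done.

Besides the shell and the picture viewer there is one more tool, called after ">>>" as name(argument=value, ...) on one line, values as JSON. play_rows: Moves the arm, as the interface text tells. Scaled input: -1 to 1 covers 30 mm each way for a shift and 0.15 rad each way for a turn. Its arguments: {"type":"object","properties":{"commands":{"type":"string"},"grip":{"type":"number"}},"required":["commands"]}

```bash
ls; mkdir -p pics; cat > h.py <<'E'
import numpy as np, cv2
from station import r, cams
def P(name,u,v,d):
    i=cams.camera_info(name);K=np.array(i["mtx"]);R=np.array(i["R"]);t=np.array(i["t"])
    c=np.linalg.inv(K)@np.array([u,v,1.])*d
    return R.T@(c-t)
def cloud(name,D):
    i=cams.camera_info(name);K=np.array(i["mtx"]);R=np.array(i["R"]);t=np.array(i["t"])
    v,u=np.mgrid[0:480,0:640]
    c=np.stack([(u-K[0,2])/K[0,0]*D,(v-K[1,2])/K[1,1]*D,D],-1)
    W=(c-t)@R; W[D<=0]=np.nan
    return W
def look(name,tag):
    I,D=cams.capture(name);cv2.imwrite(f"pics/{tag}.png",I);np.save(f"pics/{tag}.npy",D);return I,cloud(name,D)
E
python3 - <<'E'
from h import *
for n in("scene","top"):
    I,W=look(n,n+"0"); i=cams.camera_info(n); print(n,-np.array(i["R"]).T@np.array(i["t"]))
    a=I
    np.save(f"pics/{n}0W.npy",W)
s=r.sense();print(s)
E
```

```text
pics
scene [-0.27562888 -0.34928299  0.83148863]
top [-0.3673697   0.08313701  1.25396153]
{'time_s': 0.1, 'joints': array([ 8.88421152e+01,  2.20877471e+01,  3.87964958e-01, -2.29935468e-02,
       -6.84123029e+01, -1.48148561e+01]), 'joint_velocities': array([-0.06372626, -0.09076941,  0.25280525,  0.08214464, -0.10284552,
        0.01086103]), 'effort': array([-5.70634020e-04, -3.91691566e+01,  1.87935412e+01,  4.23191205e+00,
        1.34942721e-02, -7.34186165e-05]), 'tcp_pos': array([0.17185236, 0.60035252, 0.22156279]), 'ee_rot': array([[ 9.61352011e-01, -2.75321885e-01, -4.12617455e-04],
       [-2.75322159e-01, -9.61350047e-01, -1.94828465e-03],
       [ 1.39735593e-04,  1.98659009e-03, -9.99998017e-01]]), 'wrist_force': array([ 1.02555312, -0.47603837,  0.08072963]), 'moment': array([0.03455693, 0.02427534, 0.05812251]), 'gripper_force': 0.0, 'gripper_width': 0.9994645176023551}
```

View pics/scene0.png

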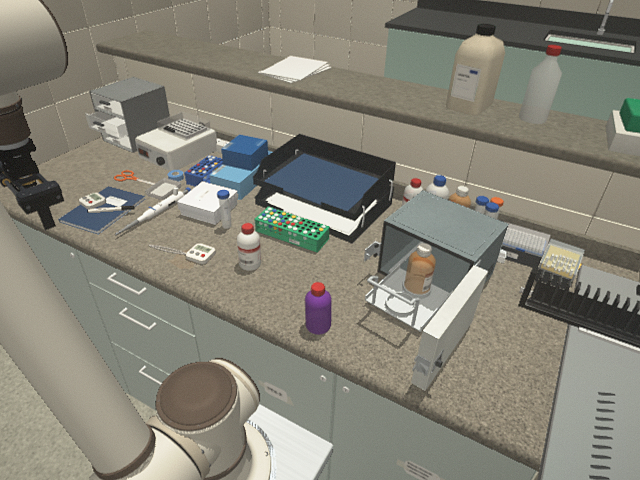

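View pics/top0.png

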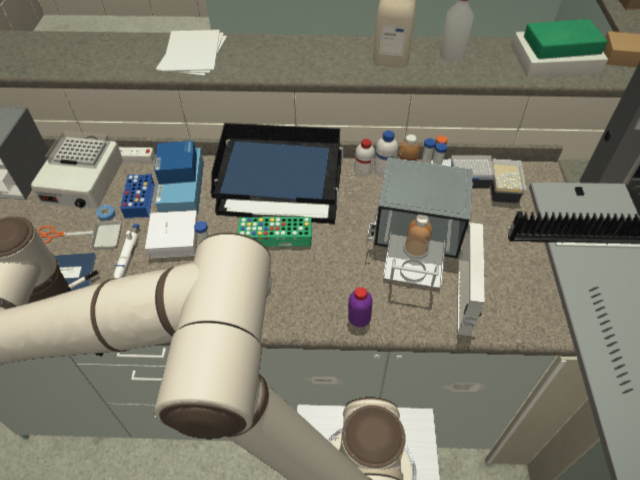

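Scene view: the white, red-capped bottle stands alone at (249,247). The candidates are the purple look-alike at (318,308) and a white bottle in the back group at (415,190); only (249,247) stands alone on open worktop left of the cabinet. The carrier ring is at (402,302), the handle at (393,290) and the open door at (450,325).

```bash
python3 - <<'E'
from h import *
I=cv2.imread("pics/scene0.png");T=cv2.imread("pics/top0.png")
a=cv2.resize(I[215:280,215:285],None,fx=5,fy=5,interpolation=3)[:, :350]
b=cv2.resize(I[180:400,340:520],None,fx=2.4,fy=2.4,interpolation=3)
c=np.zeros((530,800,3),np.uint8);c[:a.shape[0],:350]=a;c[:528,360:360+432]=b[:528]
cv2.imwrite("pics/crop1.png",c)
W=np.load("pics/scene0W.npy");V=np.load("pics/top0W.npy")
hsv=cv2.cvtColor(I,cv2.COLOR_BGR2HSV)
red=((hsv[...,0]<8)|(hsv[...,0]>172))&(hsv[...,1]>150)&(hsv[...,2]>90)
m=np.zeros_like(red);m[215:245,235:265]=1;m&=red
print("cap",m.sum(),np.nanpercentile(W[m],[5,50,95],axis=0))
# circle fit of body points
p=W[215:275,232:268].reshape(-1,3);p=p[(p[:,2]>.02)&(p[:,2]<.08)]
def fit(p):
    A=np.c_[2*p[:,:2],np.ones(len(p))];s=np.linalg.lstsq(A,(p[:,:2]**2).sum(1),rcond=None)[0]
    return s[:2],np.sqrt(s[2]+s[0]**2+s[1]**2)
print("body",len(p),fit(p),np.median(p,0))
p=W[m];p=p[(p[:,2]>.112)&(p[:,2]<.13)]
print("captop",len(p),p.mean(0) if len(p) else 0)
for n,Q in(("s",W),("t",V)):
    # cabinet top
    q=Q[(Q[...,2]>.165)&(Q[...,2]<.18)&(Q[...,1]<0.05)&(Q[...,0]<.9)&(Q[...,1]>-.5)]
    np.save(f"pics/{n}topq.npy",q);print(n,len(q),q.min(0),q.max(0),np.median(q,0))
    k=np.zeros((400,400),np.uint8)
    ix=((q[:,0]-.2)*500).astype(int);iy=((q[:,1]+.6)*500).astype(int);ok=(ix>=0)&(ix<400)&(iy>=0)&(iy<400)
    k[ix[ok],iy[ok]]=255;k=cv2.morphologyEx(k,3,np.ones((7,7)))
    for cc in cv2.findContours(k,0,2)[0]:
        if cv2.contourArea(cc)>150:
            rc=cv2.boxPoints(cv2.minAreaRect(cc));print(cv2.contourArea(cc)/250000,[(round(y/500+.2,3),round(x/500-.6,3)) for x,y in rc])
E
```

```text
cap 72 [[0.47287979 0.26659009 0.11261205]
 [0.48422374 0.27639821 0.12239078]
 [0.4975062  0.28950889 0.12445829]]
body 566 (array([0.53647651, 0.31811323]), np.float64(0.08912379636688683)) [0.47087553 0.2708905  0.04472026]
captop 69 [0.48517023 0.27733121 0.1216864 ]
s 7182 [-0.08458417 -0.49999676  0.16501525] [ 0.81184683 -0.03367659  0.17999661] [ 0.63524022 -0.20579742  0.17176859]
0.002456 [(np.float32(0.558), np.float32(-0.5)), (np.float32(0.558), np.float32(-0.38)), (np.float32(0.586), np.float32(-0.38)), (np.float32(0.586), np.float32(-0.5))]
0.054088 [(np.float32(0.779), np.float32(-0.329)), (np.float32(0.332), np.float32(-0.271)), (np.float32(0.367), np.float32(-0.0)), (np.float32(0.814), np.float32(-0.058))]
t 5941 [-0.06098705 -0.49138163  0.16501184] [0.81508441 0.04945373 0.17998464] [ 0.66230401 -0.20084863  0.17296026]
0.001688 [(np.float32(0.583), np.float32(-0.493)), (np.float32(0.556), np.float32(-0.492)), (np.float32(0.56), np.float32(-0.378)), (np.float32(0.586), np.float32(-0.379))]
0.053936 [(np.float32(0.781), np.float32(-0.333)), (np.float32(0.332), np.float32(-0.273)), (np.float32(0.368), np.float32(-0.002)), (np.float32(0.817), np.float32(-0.061))]
```

View pics/crop1.png

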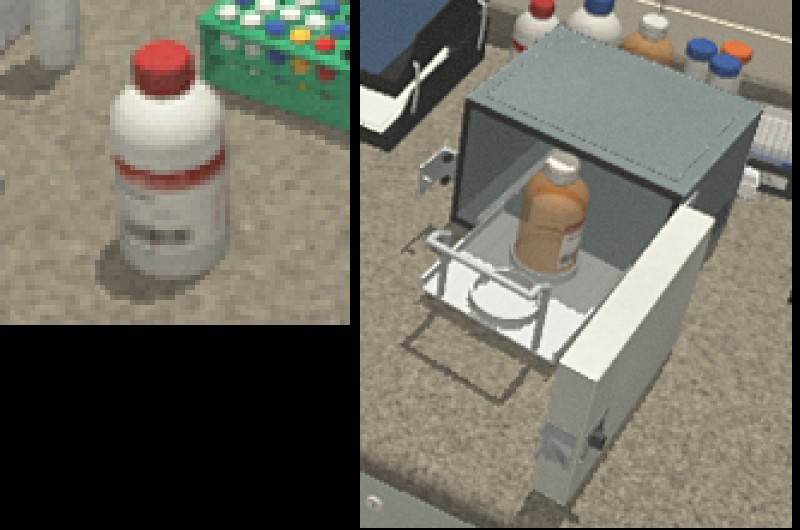

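The crop confirms it: a white body with a red cap, standing alone. Now the cabinet frame, handle, ring and door.

```bash
python3 - <<'E'
from h import *
for n,f in(("s","scene"),("t","top")):
    I=cv2.imread(f"pics/{f}0.png");Q=np.load(f"pics/{f}0W.npy")
    hsv=cv2.cvtColor(I,cv2.COLOR_BGR2HSV)
    z=Q[...,2];reg=(Q[...,1]<0.03)&(Q[...,1]>-.36)&(Q[...,0]<.86)&(Q[...,0]>.3)
    top=reg&(z>.163)&(z<.181)
    for nm,m in(("cab",top&(hsv[...,2]<165)),("door",top&(hsv[...,2]>175))):
        m=cv2.morphologyEx(m.astype(np.uint8),2,np.ones((3,3)))
        k,l,st,_=cv2.connectedComponentsWithStats(m);j=1+st[1:,4].argmax();q=Q[l==j].astype(np.float32)
        rc=cv2.minAreaRect(q[:,:2]);print(n,nm,len(q),"c",rc[0],"size",rc[1],"ang",rc[2],np.round(cv2.boxPoints(rc),3).tolist(),np.median(q[:,2]))
    # handle bar
    m=reg&(z>.105)&(z<.122)&(Q[...,0]<.57)&(Q[...,1]>-.28);q=Q[m]
    if len(q)>5:
        print(n,"bar",len(q),np.round(np.median(q,0),3));o=q[q[:,1].argsort()];print(np.round(o[::max(1,len(o)//12)],3).tolist())
E
```

```text
Traceback (most recent call last):
cv2.error: OpenCV(4.12.0) /io/opencv/modules/imgproc/src/convhull.cpp:143: error: (-215:Assertion failed) total >= 0 && (depth == CV_32F || depth == CV_32S) in function 'convexHull'
```

```bash
cat > m.py <<'E'
from h import *
for n,f in(("s","scene"),("t","top")):
    I=cv2.imread(f"pics/{f}0.png");Q=np.load(f"pics/{f}0W.npy")
    hsv=cv2.cvtColor(I,cv2.COLOR_BGR2HSV)
    z=Q[...,2];reg=(Q[...,1]<0.03)&(Q[...,1]>-.36)&(Q[...,0]<.86)&(Q[...,0]>.3)
    top=reg&(z>.163)&(z<.181)
    for nm,m in(("cab",top&(hsv[...,2]<165)),("door",top&(hsv[...,2]>175))):
        m=cv2.morphologyEx(m.astype(np.uint8),2,np.ones((3,3)))
        k,l,st,_=cv2.connectedComponentsWithStats(m);j=1+st[1:,4].argmax();q=Q[l==j].astype(np.float32)
        rc=cv2.minAreaRect(np.ascontiguousarray(q[:,:2]));print(n,nm,len(q),"c",np.round(rc[0],3),"size",np.round(rc[1],3),"ang",rc[2],np.round(cv2.boxPoints(rc),3).tolist(),np.median(q[:,2]))
    m=reg&(z>.105)&(z<.122)&(Q[...,0]<.57)&(Q[...,1]>-.28);q=Q[m]
    if len(q)>5:
        print(n,"bar",len(q),np.round(np.median(q,0),3));o=q[q[:,1].argsort()];print(np.round(o[::max(1,len(o)//12)],3).tolist())
E
python3 m.py
```

```text
s cab 4711 c [ 0.697 -0.166] size [0.242 0.199] ang 80.27688598632812 [[0.578000009059906, -0.26899999380111694], [0.7749999761581421, -0.30300000309944153], [0.8159999847412109, -0.06400000303983688], [0.6190000176429749, -0.029999999329447746]] 0.17223409
s door 1374 c [ 0.456 -0.268] size [0.033 0.24 ] ang 82.21898651123047 [[0.33500000834465027, -0.2680000066757202], [0.5730000138282776, -0.3009999990463257], [0.5770000219345093, -0.2680000066757202], [0.33899998664855957, -0.23600000143051147]] 0.16892736
s bar 514 [ 0.396 -0.148  0.116]
[[0.418, -0.28, 0.116], [0.369, -0.273, 0.105], [0.337, -0.264, 0.112], [0.339, -0.25, 0.11], [0.341, -0.236, 0.111], [0.452, -0.173, 0.116], [0.458, -0.149, 0.117], [0.459, -0.126, 0.117], [0.458, -0.1, 0.117], [0.485, -0.076, 0.112], [0.389, -0.001, 0.122], [0.398, 0.009, 0.122], [0.373, 0.022, 0.109]]
t cab 4657 c [ 0.699 -0.17 ] size [0.24  0.204] ang 79.87487030029297 [[0.5770000219345093, -0.27000001072883606], [0.777999997138977, -0.3059999942779541], [0.8199999928474426, -0.07000000029802322], [0.6190000176429749, -0.03400000184774399]] 0.1735664
t door 1074 c [ 0.457 -0.271] size [0.034 0.241] ang 82.22267150878906 [[0.33500000834465027, -0.2720000147819519], [0.5740000009536743, -0.30399999022483826], [0.5789999961853027, -0.2709999978542328], [0.3400000035762787, -0.23800000548362732]] 0.17016518
t bar 323 [ 0.454 -0.121  0.117]
[[0.569, -0.275, 0.109], [0.334, -0.256, 0.107], [0.338, -0.239, 0.108], [0.451, -0.18, 0.116], [0.451, -0.16, 0.115], [0.455, -0.143, 0.113], [0.462, -0.123, 0.116], [0.461, -0.103, 0.116], [0.469, -0.083, 0.118], [0.467, -0.073, 0.116], [0.399, 0.004, 0.122], [0.372, 0.014, 0.11], [0.378, 0.024, 0.113]]
```

```bash
cat > m2.py <<'E'
from h import *
from scipy.optimize import least_squares
W=np.load("pics/scene0W.npy");V=np.load("pics/top0W.npy")
def cyl(p,R,g):
    return least_squares(lambda c:np.hypot(*(p[:,:2]-c).T)-R,g,loss="soft_l1",f_scale=.002).x
I=cv2.imread("pics/scene0.png")
p=W[215:275,232:268].reshape(-1,3)
b=p[(p[:,2]>.02)&(p[:,2]<.08)&(np.hypot(p[:,0]-.486,p[:,1]-.278)<.045)]
c=p[(p[:,2]>.11)&(p[:,2]<.119)];t=p[(p[:,2]>.1215)&(p[:,2]<.13)]
print("body",len(b),cyl(b,.03,[.486,.278]),"cap",cyl(c,.015,[.486,.278]),"captop",len(t),t.mean(0))
for n,Q in(("s",W),("t",V)):
    I=cv2.imread("pics/%s0.png"%dict(s="scene",t="top")[n])
    z=Q[...,2];d=np.hypot(Q[...,0]-.524,Q[...,1]+.136)
    m=(d<.045)&(z>.028)&(z<.04);q=Q[m]
    A=np.c_[2*q[:,:2],np.ones(len(q))];s=np.linalg.lstsq(A,(q[:,:2]**2).sum(1),rcond=None)[0]
    print(n,"ring",len(q),s[:2],np.sqrt(s[2]+s[:2]@s[:2]),np.median(z[(d<.02)]))
    # bar line: points at z .108-.122 near
    m=(np.abs(z-.116)<.007)&(Q[...,0]>.43)&(Q[...,0]<.48)&(Q[...,1]>-.2)&(Q[...,1]<-.05);q=Q[m]
    l=cv2.fitLine(np.float32(q[:,:2]),cv2.DIST_HUBER,0,.001,.001).ravel();e=l[:2]*np.sign(l[1]);tt=(q[:,:2]-l[2:])@e
    print(n,"bar",len(q),l,np.degrees(np.arctan2(e[1],e[0])),l[2:]+e*(tt.min()+tt.max())/2,np.ptp(tt))
    for nm,x0,x1,y0,y1 in(("mid",.35,.75,.1,.5),):
        m=(Q[...,0]>x0)&(Q[...,0]<x1)&(Q[...,1]>-.02)&(Q[...,1]<.5)&(z>.03)&(z<.14)
        k,l,st,ce=cv2.connectedComponentsWithStats(m.astype(np.uint8))
        for j in range(1,k):
            if st[j,4]>60:q=Q[l==j];print(n,"obj",ce[j].round(),st[j,4],q.min(0).round(3),q.max(0).round(3))
E
python3 m2.py
```

```text
body 414 [0.48581595 0.27997237] cap [0.48707281 0.27997659] captop 60 [0.48497895 0.27840866 0.12299308]
s ring 109 [ 0.52617476 -0.13684658] 0.03464901876456622 0.017591090612041692
s bar 213 [ 0.14399056  0.9895791   0.4567475  -0.13810849] 81.72117 [ 0.45862699 -0.12519169] 0.11780660870733967
s obj [310. 200.] 908 [0.709 0.078 0.07 ] [0.75  0.443 0.128]
s obj [240. 185.] 62 [0.721 0.49  0.032] [0.75  0.5   0.067]
s obj [222. 204.] 520 [0.569 0.423 0.03 ] [0.704 0.5   0.12 ]
s obj [293. 224.] 1212 [0.61  0.146 0.03 ] [0.694 0.357 0.05 ]
s obj [248. 244.] 740 [0.453 0.247 0.03 ] [0.512 0.308 0.125]
s obj [369. 251.] 125 [ 0.583 -0.02   0.058] [ 0.631 -0.008  0.102]
s obj [318. 305.] 935 [ 0.354 -0.02   0.03 ] [0.409 0.04  0.125]
t ring 109 [ 0.52594005 -0.13893466] 0.03435708315363921 0.018761240539154046
t bar 173 [ 0.14210553  0.98985153  0.46206033 -0.11685101] 81.83029 [ 0.46049303 -0.12776825] 0.11660059595634546
t obj [278. 198.] 1029 [0.712 0.074 0.032] [0.75  0.439 0.129]
t obj [193. 203.] 61 [0.722 0.488 0.03 ] [0.75  0.5   0.068]
t obj [194. 232.] 575 [0.57  0.422 0.03 ] [0.709 0.5   0.125]
t obj [275. 227.] 1471 [0.608 0.145 0.031] [0.702 0.355 0.056]
t obj [360. 305.] 685 [ 0.356 -0.02   0.03 ] [0.409 0.04  0.131]
```

>>> play_rows(commands="0.8 -0.9 0 0 0 0.2;0.9 -0.9 0 0 0 0.2;0.9 -0.9 0 0 0 0.2;0.9 -0.9 0 0 0 0.1;0.9 -0.9 0 0 0 0;0.9 -0.9 0 0 0 0;0.9 -0.9 0 0 0 0;0.9 -0.9 0 0 0 0;0.9 -0.9 0 0 0 0;0.9 -0.9 0 0 0 0;0.9 -0.9 0 0 0 0;0.6 -0.8 0 0 0 0;0 0 0 0 0 0;0 0 0 0 0 0", grip=87)

```text
time_s: 1.5
tcp_pos: [0.484, 0.2793, 0.2221]
ee_rot: [[0.985, -0.174, -0.001], [-0.174, -0.985, -0.0], [-0.001, 0.001, -1.0]]
wrist_force: [-0.6, -0.6, -0.1]
gripper_width: 0.997
gripper_force: 0.0
```

>>> play_rows(commands="0.06 0.02 -0.9 0 0 0;0 0 -0.9 0 0 0;0 0 -0.9 0 0 0;0 0 -0.9 0 0 0;0 0 -0.9 0 0 0;0 0 -0.6 0 0 0;0 0 -0.3 0 0 0;0 0 0 0 0 0;0 0 0 0 0 0")

```text
time_s: 2.4
tcp_pos: [0.486, 0.2814, 0.0613]
ee_rot: [[0.985, -0.172, 0.001], [-0.172, -0.985, 0.001], [0.001, -0.001, -1.0]]
wrist_force: [-0.2, 0.2, 0.1]
gripper_width: 0.997
gripper_force: 0.0
```

>>> play_rows(commands="0 0 0 0 0 0;0 0 0 0 0 0;0 0 0 0 0 0;0 0 0 0 0 0;0 0 0 0 0 0;0 0 0 0 0 0;0 0 0 0 0 0;0 0 0 0 0 0", grip=50)

```text
time_s: 3.2
tcp_pos: [0.4859, 0.2804, 0.0608]
ee_rot: [[0.985, -0.173, 0.0], [-0.173, -0.985, -0.0], [0.0, 0.0, -1.0]]
wrist_force: [0.4, -1.2, 3.5]
gripper_width: 0.674
gripper_force: 29.9
```

>>> play_rows(commands="0 0 0.5 0 0 0;0 0 0.9 0 0 0;0 0 0.9 0 0 0;0 0 0.9 0 0 0;0 0 0.9 0 0 0;0 0 0.7 0 0 0;0 0 0.3 0 0 0;0 0 0 0 0 0")

```text
time_s: 4.0
tcp_pos: [0.4859, 0.2808, 0.214]
ee_rot: [[0.985, -0.173, 0.001], [-0.173, -0.985, 0.002], [0.001, -0.002, -1.0]]
wrist_force: [0.1, -0.4, -2.0]
gripper_width: 0.676
gripper_force: 29.9
```

>>> play_rows(commands="0 -0.4 0 0 0 0;0.1 -0.8 0 0 0 0;0.1 -0.9 0 0 0 0;0.1 -0.9 0 0 0 0;0.1 -0.9 0 0 0 0;0.1 -0.9 0 0 0 0;0.1 -0.9 0 0 0 0;0.1 -0.9 0 0 0 0;0.1 -0.9 0 0 0 0;0.1 -0.9 0 0 0 0;0.1 -0.9 0 0 0 0;0.1 -0.9 0 0 0 0;0.1 -0.9 0 0 0 0;0.1 -0.9 0 0 0 0;0.1 -0.9 0 0 0 0;0.03 -0.7 0 0 0 0;0 -0.23 0 0 0 0;0 0 0 0 0 0;0 0 0 0 0 0;0 0 0 0 0 0")

```text
time_s: 6.0
tcp_pos: [0.5285, -0.1337, 0.2133]
ee_rot: [[0.985, -0.172, -0.001], [-0.172, -0.985, 0.0], [-0.001, -0.0, -1.0]]
wrist_force: [0.8, 0.4, -1.7]
gripper_width: 0.671
gripper_force: 29.9
```

```bash
cat > m3.py <<'E'
from h import *
from scipy.optimize import least_squares
s=r.sense();T=s["tcp_pos"];print(T,s["wrist_force"])
o=[]
for n in("scene","top"):
    I,W=look(n,n+"1");o.append(cv2.resize(I[160:400,340:540],None,fx=2,fy=2))
    hsv=cv2.cvtColor(I,cv2.COLOR_BGR2HSV)
    z=W[...,2];b0=T[2]-.061;d=np.hypot(W[...,0]-T[0],W[...,1]-T[1])
    m=(d<.045)&(z>b0+.003)&(z<b0+.05)&(hsv[...,2]>60);p=W[m]
    if len(p)>20:
        f=least_squares(lambda c:np.hypot(*(p[:,:2]-c).T)-.03,T[:2],loss="soft_l1",f_scale=.002);print(n,"bottle",len(p),f.x,"zmin",np.percentile(W[(d<.045)&(z>b0-.03)][:,2],2))
    d=np.hypot(W[...,0]-.526,W[...,1]+.138);m=(d<.045)&(z>.028)&(z<.04);q=W[m]
    if len(q)>15:
        f=least_squares(lambda c:np.hypot(*(q[:,:2]-c).T)-.0345,[.526,-.138],loss="soft_l1",f_scale=.002);print(n,"ring",len(q),f.x)
cv2.imwrite("pics/c3.png",np.hstack(o))
E
python3 m3.py
```

```text
[ 0.5284506  -0.13371701  0.21326706] [ 0.76882851  0.35556565 -1.66945576]
scene bottle 468 [ 0.52806085 -0.13387712] zmin 0.17026957569642903
scene ring 124 [ 0.52564415 -0.13670691]
top bottle 221 [ 0.52907989 -0.13677217] zmin 0.1661230030709438
top ring 115 [ 0.52606752 -0.13921306]
```

View pics/c3.png

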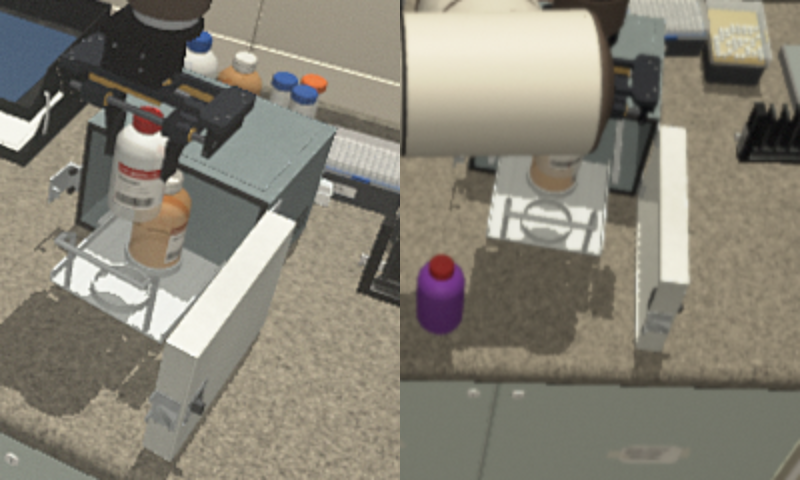

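Both views agree: the bottle is about 2.7 mm too far in +x and +y relative to the ring. I'll correct that and lower it.

>>> play_rows(commands="-0.09 -0.09 -0.3 0 0 0;0 0 -0.8 0 0 0;0 0 -0.8 0 0 0;0 0 -0.8 0 0 0;0 0 -0.6 0 0 0;0 0 -0.4 0 0 0;0 0 0 0 0 0;0 0 0 0 0 0;0 0 0 0 0 0")

```text
time_s: 7.0
tcp_pos: [0.5269, -0.1372, 0.1037]
ee_rot: [[0.985, -0.173, 0.002], [-0.173, -0.985, -0.0], [0.002, -0.0, -1.0]]
wrist_force: [0.1, -0.6, -2.4]
gripper_width: 0.672
gripper_force: 29.9
```

```bash
sed -i 's/"1")/"2")/;s/c3.png/c4.png/' m3.py; python3 m3.py
```

```text
[ 0.52687059 -0.13715324  0.10368095] [ 0.06983855 -0.61549551 -2.432617  ]
scene bottle 287 [ 0.52652754 -0.13739372] zmin 0.01749505443004641
scene ring 79 [ 0.52542912 -0.136338  ]
top bottle 175 [ 0.5275788  -0.14048149] zmin 0.017211453042906794
top ring 63 [ 0.52646981 -0.13917315]
```

View pics/c4.png

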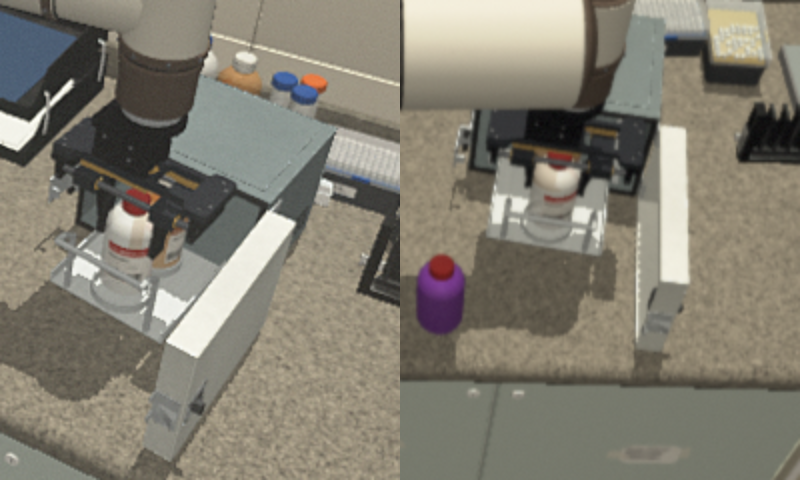

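The bottle sits just above the ring, within about 1.5 mm. I'll trim that and lower slowly.

>>> play_rows(commands="-0.03 0.04 -0.1 0 0 0;0 0 -0.15 0 0 0;0 0 -0.15 0 0 0;0 0 -0.15 0 0 0;0 0 0 0 0 0;0 0 0 0 0 0")

```text
time_s: 7.7
tcp_pos: [0.525, -0.136, 0.0858]
ee_rot: [[0.985, -0.173, -0.001], [-0.173, -0.985, -0.0], [-0.001, 0.0, -1.0]]
wrist_force: [0.0, 0.1, -1.6]
gripper_width: 0.671
gripper_force: 29.9
```

>>> play_rows(commands="0 0 -0.07 0 0 0;0 0 -0.06 0 0 0;0 0 -0.05 0 0 0;0 0 0 0 0 0;0 0 0 0 0 0")

```text
time_s: 8.2
tcp_pos: [0.5251, -0.136, 0.0806]
ee_rot: [[0.985, -0.173, -0.0], [-0.173, -0.985, -0.0], [-0.0, 0.0, -1.0]]
wrist_force: [0.2, 0.7, -2.0]
gripper_width: 0.676
gripper_force: 29.9
```

>>> play_rows(commands="0 0 -0.05 0 0 0;0 0 -0.02 0 0 0;0 0 0 0 0 0")

```text
time_s: 8.5
tcp_pos: [0.5259, -0.1361, 0.0798]
ee_rot: [[0.985, -0.172, 0.002], [-0.172, -0.985, -0.001], [0.002, 0.0, -1.0]]
wrist_force: [-1.5, 0.6, 4.7]
gripper_width: 0.672
gripper_force: 29.9
```

>>> play_rows(commands="0 0 0 0 0 0;0 0 0 0 0 0;0 0 0 0 0 0;0 0 0 0 0 0;0 0 0 0 0 0", grip=72)

```text
time_s: 9.0
tcp_pos: [0.5249, -0.1359, 0.0783]
ee_rot: [[0.985, -0.173, -0.0], [-0.173, -0.985, -0.0], [-0.0, 0.0, -1.0]]
wrist_force: [0.6, 1.0, 0.4]
gripper_width: 0.824
gripper_force: 0.0
```

>>> play_rows(commands="0 0 0.3 0 0 0;0 0 0.6 0 0 0;0 0 0.9 0 0 0;0 0 0.9 0 0 0;0 0 0.9 0 0 0;0 0 0.9 0 0 0;-0.3 0.05 0.6 0 0 0;-0.8 0.13 0 0 0 0;-0.9 0.14 0 -0.05 -0.3 0;-0.9 0.14 0 -0.05 -0.3 0;-0.7 0.1 0 -0.05 -0.3 0;0 0 0 -0.05 -0.3 0;0 0 0 -0.05 -0.3 0;0 0 0 0 0 0;0 0 0 0 0 0", grip=72)

```text
time_s: 10.5
tcp_pos: [0.4172, -0.1191, 0.2323]
ee_rot: [[0.959, -0.172, 0.224], [-0.168, -0.985, -0.037], [0.227, -0.002, -0.974]]
wrist_force: [1.1, 0.5, 0.6]
gripper_width: 0.825
gripper_force: 0.0
```

```bash
cat > m4.py <<'E'
import sys;from h import *
tag=sys.argv[1];ex=np.array([.9855,-.1702]);ey=np.array([.1702,.9855]);O=np.array([.603,-.1515])
s=r.sense();print(s["tcp_pos"],s["time_s"]);o=[]
for n in("scene","top"):
    I,W=look(n,n+tag);o.append(cv2.resize(I[160:400,340:540],None,fx=2,fy=2))
    hsv=cv2.cvtColor(I,cv2.COLOR_BGR2HSV);z=W[...,2]
    cx=(W[...,:2]-O)@ex;cy=(W[...,:2]-O)@ey
    m=(abs(z-.116)<.007)&(abs(cy)<.045)&(cx>-.17)&(cx<-.0)&(hsv[...,1]<60)&(hsv[...,2]>90);print(n,"bar",m.sum(),np.median(cx[m]).round(4),np.percentile(cx[m],[10,90]).round(3))
    red=((hsv[...,0]<8)|(hsv[...,0]>172))&(hsv[...,1]>150)&(hsv[...,2]>60)&(abs(cy)<.06)&(cx>-.17)&(cx<.1)&(z>.12)
    print(n,"cap",red.sum(),np.median(cx[red]).round(4),np.median(cy[red]).round(4),np.nanmax(z[red]) if red.any() else 0)
    m=(abs(z-.169)<.008)&(hsv[...,2]>165)&(hsv[...,1]<60)&(cx<.02)&(cx>-.3)&(cy>-.2)&(cy<.2)
    k,l,st,_=cv2.connectedComponentsWithStats(cv2.morphologyEx(m.astype(np.uint8),2,np.ones((2,2))))
    if k>1:
        q=l==1+st[1:,4].argmax();rc=cv2.minAreaRect(np.float32(np.c_[cx[q],cy[q]]));print(n,"door",q.sum(),np.round(rc[1],3),np.round(cv2.boxPoints(rc),3).tolist())
cv2.imwrite(f"pics/v{tag}.png",np.hstack(o))
E
python3 m4.py 5
```

```text
[ 0.41718618 -0.11911101  0.23231209] 10.5
scene bar 375 -0.0998 [-0.149 -0.08 ]
scene cap 63 -0.0847 -0.0037 0.1448859131490554
scene door 1393 [0.39  0.025] [[-0.24699999392032623, -0.13699999451637268], [-0.2460000067949295, -0.16099999845027924], [0.14399999380111694, -0.14300000667572021], [0.1420000046491623, -0.11900000274181366]]
top bar 27 -0.0889 [-0.095 -0.071]
top cap 8 -0.0867 -0.0058 0.14441114824186535
top door 885 [0.394 0.074] [[-0.2460000067949295, -0.13199999928474426], [-0.24400000274181366, -0.20600000023841858], [0.14900000393390656, -0.1940000057220459], [0.1469999998807907, -0.11999999731779099]]
```

View pics/v5.png

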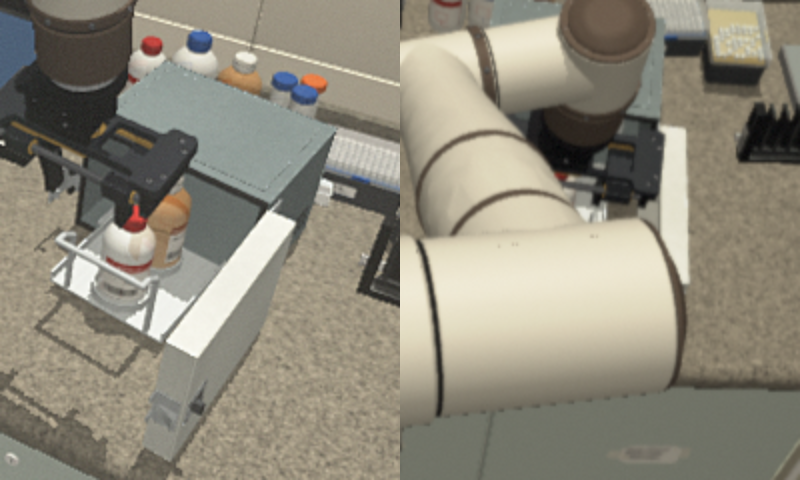

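The bottle stands upright in the well, with its top at 0.1445 (19 + 125 mm). Next: shut the fingers, drop in front of the bar and push.

>>> play_rows(commands="0 0 -0.6 0 0 0;0 0 -0.9 0 0 0;0 0 -0.9 0 0 0;0 0 -0.9 0 0 0;0 0 -0.7 0 0 0;0 0 -0.2 0 0 0;0 0 0 0 0 0;0 0 0 0 0 0", grip=0)

```text
time_s: 11.4
tcp_pos: [0.4183, -0.1191, 0.1064]
ee_rot: [[0.959, -0.172, 0.225], [-0.168, -0.985, -0.037], [0.228, -0.002, -0.974]]
wrist_force: [0.5, -0.3, 0.6]
gripper_width: 0.185
gripper_force: 0.0
```

>>> play_rows(commands="0.4 -0.07 0 0 0 0;0.4 -0.07 0 0 0 0;0.4 -0.07 0 0 0 0;0.4 -0.07 0 0 0 0;0.4 -0.07 0 0 0 0")

```text
time_s: 11.9
tcp_pos: [0.4779, -0.13, 0.1054]
ee_rot: [[0.96, -0.173, 0.222], [-0.169, -0.985, -0.037], [0.225, -0.002, -0.974]]
wrist_force: [-1.6, 0.9, 0.5]
gripper_width: 0.004
gripper_force: 0.9
```

>>> play_rows(commands="0.4 -0.07 0 0 0 0;0.4 -0.07 0 0 0 0;0.4 -0.07 0 0 0 0;0.4 -0.07 0 0 0 0;0.4 -0.07 0 0 0 0;0.3 -0.05 0 0 0 0;0.2 -0.03 0 0 0 0")

```text
time_s: 12.6
tcp_pos: [0.553, -0.1427, 0.1053]
ee_rot: [[0.959, -0.173, 0.223], [-0.169, -0.985, -0.037], [0.226, -0.002, -0.974]]
wrist_force: [-1.0, -0.3, -0.5]
gripper_width: 0.006
gripper_force: 0.8
```

>>> play_rows(commands="0.1 -0.02 0 0 0 0;0.1 -0.02 0 0 0 0")

```text
time_s: 12.8
tcp_pos: [0.5581, -0.1436, 0.1054]
ee_rot: [[0.959, -0.173, 0.223], [-0.169, -0.985, -0.037], [0.226, -0.002, -0.974]]
wrist_force: [-1.7, 0.1, -0.4]
gripper_width: 0.005
gripper_force: 0.9
```

>>> play_rows(commands="0.1 -0.02 0 0 0 0;0.1 -0.02 0 0 0 0;0.05 -0.01 0 0 0 0")

```text
time_s: 13.1
tcp_pos: [0.5658, -0.1451, 0.1055]
ee_rot: [[0.959, -0.173, 0.223], [-0.169, -0.985, -0.037], [0.226, -0.002, -0.974]]
wrist_force: [-1.0, 2.1, -0.7]
gripper_width: 0.006
gripper_force: 0.9
```

>>> play_rows(commands="0.07 -0.01 0 0 0 0;0.03 0 0 0 0 0")

```text
time_s: 13.3
tcp_pos: [0.5686, -0.1456, 0.1055]
ee_rot: [[0.959, -0.173, 0.223], [-0.169, -0.985, -0.037], [0.226, -0.002, -0.974]]
wrist_force: [-2.1, 1.8, -1.0]
gripper_width: 0.005
gripper_force: 0.8
```

>>> play_rows(commands="0.07 -0.01 0 0 0 0;0.03 0 0 0 0 0")

```text
time_s: 13.5
tcp_pos: [0.5716, -0.146, 0.1056]
ee_rot: [[0.959, -0.173, 0.223], [-0.169, -0.985, -0.037], [0.226, -0.002, -0.974]]
wrist_force: [-1.8, -0.2, -0.1]
gripper_width: 0.007
gripper_force: 0.8
```

>>> play_rows(commands="0.06 -0.01 0 0 0 0;0.03 0 0 0 0 0")

```text
time_s: 13.7
tcp_pos: [0.5741, -0.1464, 0.1055]
ee_rot: [[0.96, -0.173, 0.222], [-0.169, -0.985, -0.037], [0.225, -0.002, -0.974]]
wrist_force: [-3.6, -0.8, 1.7]
gripper_width: 0.005
gripper_force: 1.4
```

>>> play_rows(commands="0.06 -0.01 0 0 0 0;0 0 0 0 0 0")

```text
time_s: 13.9
tcp_pos: [0.5743, -0.1465, 0.105]
ee_rot: [[0.96, -0.173, 0.219], [-0.169, -0.985, -0.037], [0.222, -0.001, -0.975]]
wrist_force: [-5.6, 0.6, 2.4]
gripper_width: 0.003
gripper_force: 2.6
```

>>> play_rows(commands="0.06 -0.01 0 0 0 0;0 0 0 0 0 0")

```text
time_s: 14.1
tcp_pos: [0.5745, -0.1468, 0.1045]
ee_rot: [[0.961, -0.174, 0.216], [-0.17, -0.985, -0.037], [0.219, -0.001, -0.976]]
wrist_force: [-9.4, 2.2, 3.5]
gripper_width: 0.008
gripper_force: 4.0
```

The carrier has stalled at its end stop. I'll back off and go over the door to its outer side.

>>> play_rows(commands="-0.3 0.05 0 0 0 0;-0.8 0.14 0 0 0 0;-0.7 0.12 0.3 0 0 0;0 0 0.8 0 0 0;0 0 0.9 0 0 0;0 0 0.9 0 0 0;0 0 0.9 0 0 0;0 0 0.6 0 0 0;0 0 0 0 0 0")

```text
time_s: 15.0
tcp_pos: [0.5267, -0.1374, 0.242]
ee_rot: [[0.957, -0.172, 0.234], [-0.168, -0.985, -0.037], [0.237, -0.003, -0.972]]
wrist_force: [0.1, -0.2, -0.3]
gripper_width: 0.005
gripper_force: 0.0
```

```bash
python3 m4.py 6
```

```text
[ 0.52674616 -0.13738384  0.24197718] 15.0
scene bar 128 -0.0206 [-0.023 -0.017]
scene cap 15 0.0357 -0.0016 0.13631518785572017
scene door 1394 [0.393 0.024] [[-0.24699999392032623, -0.13899999856948853], [-0.24500000476837158, -0.16300000250339508], [0.1459999978542328, -0.12700000405311584], [0.14399999380111694, -0.10300000011920929]]
  return _methods._mean(a, axis=axis, dtype=dtype,
  ret = ret.dtype.type(ret / rcount)
Traceback (most recent call last):
  File "m4.py", line 8, in <module>
    m=(abs(z-.116)<.007)&(abs(cy)<.045)&(cx>-.17)&(cx<-.0)&(hsv[...,1]<60)&(hsv[...,2]>90);print(n,"bar",m.sum(),np.median(cx[m]).round(4),np.percentile(cx[m],[10,90]).round(3))
                                                                                                                                           ~~~~~~~~~~~~~^^^^^^^^^^^^^^^
IndexError: index -1 is out of bounds for axis 0 with size 0
```

The bar is at -0.0206 from the front plane (spec -0.022), so the carrier is home. Now to the right of the door.

>>> play_rows(commands="-0.5 -0.4 0 0 0 0;-0.6 -0.6 0 0 0 0;-0.6 -0.6 0 0 0 0;-0.6 -0.6 0 0 0 0;-0.6 -0.6 0 0 0 0;-0.6 -0.6 0 0 0 0;-0.6 -0.6 0 0 0 0;-0.6 -0.6 0 0 0 0;-0.6 -0.6 0 0 0 0;-0.5 -0.6 0 0 0 0;0 -0.2 0 0 0 0;0 0 0 0 0 0;0 0 0 0 0 0")

```text
time_s: 16.4
tcp_pos: [0.3498, -0.3172, 0.2369]
ee_rot: [[0.96, -0.173, 0.222], [-0.169, -0.985, -0.037], [0.225, -0.002, -0.974]]
wrist_force: [0.5, 0.4, 0.4]
gripper_width: 0.007
gripper_force: 0.0
```

```bash
cat > p.py <<'E'
import numpy as np
ex=np.array([.9855,-.1702]);ey=np.array([.1702,.9855]);O=np.array([.603,-.1515])
H=np.array([-.009,-.12]);pr=None
for th in np.r_[1.606,np.arange(1.5,.35,-.1),.4,.35,.3,.25,.2,.15,.1,.05,0]:
    n=-np.array([np.cos(th),np.sin(th)]);y=np.array([-np.sin(th),np.cos(th)])
    c=H+.213*y+(.034+.005*abs(np.cos(th))+.015*abs(np.sin(th)))*n;w=O+c[0]*ex+c[1]*ey
    print(round(th,2),w.round(3),"" if pr is None else ((w-pr)/.03).round(2));pr=w
E
python3 p.py; python3 -c "
from station import r;s=r.sense();print(s['tcp_pos'],s['joints'].round(1))"
```

```text
1.61 [ 0.356 -0.288] 
1.5 [ 0.355 -0.265] [-0.03  0.77]
1.4 [ 0.356 -0.244] [0.04 0.72]
1.3 [ 0.36  -0.222] [0.12 0.71]
1.2 [ 0.366 -0.201] [0.19 0.7 ]
1.1 [ 0.373 -0.18 ] [0.26 0.69]
1.0 [ 0.383 -0.161] [0.33 0.66]
0.9 [ 0.395 -0.142] [0.4  0.63]
0.8 [ 0.409 -0.124] [0.47 0.58]
0.7 [ 0.425 -0.108] [0.53 0.54]
0.6 [ 0.443 -0.094] [0.58 0.48]
0.5 [ 0.462 -0.081] [0.63 0.42]
0.4 [ 0.482 -0.071] [0.68 0.35]
0.4 [ 0.482 -0.071] [-0. -0.]
0.35 [ 0.493 -0.066] [0.35 0.15]
0.3 [ 0.503 -0.063] [0.36 0.13]
0.25 [ 0.514 -0.059] [0.37 0.11]
0.2 [ 0.526 -0.057] [0.37 0.09]
0.15 [ 0.537 -0.054] [0.38 0.07]
0.1 [ 0.548 -0.053] [0.38 0.05]
0.05 [ 0.56  -0.052] [0.38 0.03]
0.0 [ 0.572 -0.052] [0.39 0.01]
[ 0.34977181 -0.31718368  0.23691487] [-24.8   0.7 -24.4  -4.3 -52.4 107.1]
```

>>> play_rows(commands="0 0 -0.5 0 0 0;0 0 -0.9 0 0 0;0 0 -0.9 0 0 0;0 0 -0.7 0 0 0;0 0 -0.35 0 0 0;0.1 0.2 0 0 0 0;0 0.3 0 0 0 0;0 0.3 0 0 0 0;0 0.3 0 0 0 0")

```text
time_s: 17.3
tcp_pos: [0.3534, -0.2837, 0.1381]
ee_rot: [[0.959, -0.172, 0.225], [-0.168, -0.985, -0.038], [0.228, -0.001, -0.974]]
wrist_force: [-0.5, -3.0, -0.4]
gripper_width: 0.009
gripper_force: 1.1
```

>>> play_rows(commands="0 0.35 0 0 0 0;0 0.35 0 0 0 0;0 0.35 0 0 0 0;0 0.35 0 0 0 0;0.05 0.35 0 0 0 0;0.05 0.35 0 0 0 0;0.09 0.35 0 0 0 0;0.09 0.35 0 0 0 0;0.13 0.35 0 0 0 0;0.13 0.35 0 0 0 0;0.16 0.33 0 0 0 0;0.16 0.33 0 0 0 0")

```text
time_s: 18.5
tcp_pos: [0.3787, -0.1588, 0.1378]
ee_rot: [[0.959, -0.172, 0.225], [-0.168, -0.985, -0.037], [0.228, -0.002, -0.974]]
wrist_force: [-0.5, -1.0, -0.6]
gripper_width: 0.009
gripper_force: 0.4
```

>>> play_rows(commands="0.22 0.3 0 0 0 0;0.22 0.3 0 0 0 0;0.24 0.29 0 0 0 0;0.24 0.29 0 0 0 0;0.26 0.27 0 0 0 0;0.26 0.27 0 0 0 0;0.29 0.24 0 0 0 0;0.29 0.24 0 0 0 0;0.3 0.21 0 0 0 0;0.3 0.2 0 0 0 0;0.3 0.16 0 0 0 0;0.3 0.15 0 0 0 0")

```text
time_s: 19.7
tcp_pos: [0.476, -0.0717, 0.1369]
ee_rot: [[0.959, -0.173, 0.223], [-0.169, -0.985, -0.037], [0.226, -0.002, -0.974]]
wrist_force: [-0.7, -1.1, -0.2]
gripper_width: 0.004
gripper_force: 0.4
```

```bash
python3 - <<'E'
from h import *
ex=np.array([.9855,-.1702]);ey=np.array([.1702,.9855]);O=np.array([.603,-.1515])
s=r.sense();print(s["tcp_pos"],s["wrist_force"])
I,W=look("scene","s7");z=W[...,2];hsv=cv2.cvtColor(I,cv2.COLOR_BGR2HSV)
cx=(W[...,:2]-O)@ex;cy=(W[...,:2]-O)@ey
m=(abs(z-.169)<.006)&(hsv[...,2]>165)&(hsv[...,1]<60)&(cx<-.005)&(cx>-.2)&(abs(cy)<.16)
rc=cv2.minAreaRect(np.float32(np.c_[cx[m],cy[m]]));print(m.sum(),rc,cv2.boxPoints(rc).round(3).tolist())
cv2.imwrite("pics/v7.png",cv2.resize(I[160:400,340:540],None,fx=2.4,fy=2.4))
E
```

```text
[ 0.47601485 -0.07167     0.13690565] [-0.70081509 -1.05214433 -0.24541428]
622 ((-0.06266812235116959, -0.039033226668834686), (0.0362129844725132, 0.19005295634269714), 25.739788055419922) [[-0.11999999731779099, 0.039000000804662704], [-0.03799999877810478, -0.13199999928474426], [-0.004999999888241291, -0.11699999868869781], [-0.08799999952316284, 0.05400000140070915]]
```

View pics/v7.png

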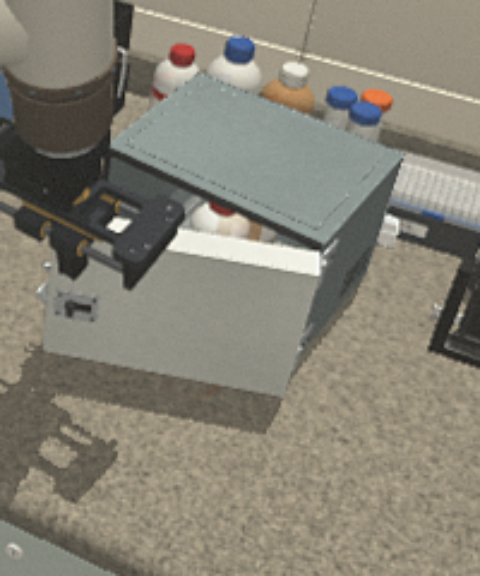

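The door is at about 0.45 rad, the finger is on its face above the thumb slide, and the white bottle stands inside. I'll continue gently.

>>> play_rows(commands="0.25 0.1 0 0 0 0;0.25 0.1 0 0 0 0;0.25 0.08 0 0 0 0;0.2 0.06 0 0 0 0;0.2 0.06 0 0 0 0;0.2 0.05 0 0 0 0;0.2 0.05 0 0 0 0;0.15 0.04 0 0 0 0;0.15 0.03 0 0 0 0;0.1 0.02 0 0 0 0")

```text
time_s: 20.75
tcp_pos: [0.5343, -0.0543, 0.1371]
ee_rot: [[0.959, -0.173, 0.223], [-0.169, -0.985, -0.037], [0.226, -0.002, -0.974]]
wrist_force: [-0.8, -1.5, -0.2]
gripper_width: 0.003
gripper_force: 0.2
```

>>> play_rows(commands="0.1 0 0 0 0 0;0.1 0 0 0 0 0;0.1 0 0 0 0 0;0.05 0 0 0 0 0")

```text
time_s: 21.15
tcp_pos: [0.5446, -0.0544, 0.1371]
ee_rot: [[0.959, -0.173, 0.223], [-0.169, -0.985, -0.037], [0.226, -0.002, -0.974]]
wrist_force: [-0.1, -0.4, 0.2]
gripper_width: 0.005
gripper_force: 0.2
```

>>> play_rows(commands="0.06 -0.01 0 0 0 0;0.06 -0.01 0 0 0 0;0 0 0 0 0 0")

```text
time_s: 21.45
tcp_pos: [0.5482, -0.055, 0.1371]
ee_rot: [[0.959, -0.173, 0.223], [-0.169, -0.985, -0.037], [0.227, -0.002, -0.974]]
wrist_force: [-0.2, 0.3, -0.2]
gripper_width: 0.007
gripper_force: 0.0
```

>>> play_rows(commands="0.05 -0.01 0 0 0 0;0.05 -0.01 0 0 0 0;0 0 0 0 0 0")

```text
time_s: 21.75
tcp_pos: [0.5511, -0.0556, 0.1371]
ee_rot: [[0.959, -0.173, 0.223], [-0.169, -0.985, -0.037], [0.226, -0.002, -0.974]]
wrist_force: [0.7, -0.7, 0.6]
gripper_width: 0.004
gripper_force: 0.0
```

>>> play_rows(commands="0.05 -0.01 0 0 0 0;0 0 0 0 0 0")

```text
time_s: 21.95
tcp_pos: [0.5526, -0.0559, 0.1371]
ee_rot: [[0.959, -0.173, 0.223], [-0.169, -0.985, -0.037], [0.226, -0.002, -0.974]]
wrist_force: [0.4, -0.3, 0.3]
gripper_width: 0.006
gripper_force: 0.1
```

>>> play_rows(commands="0.05 -0.01 0 0 0 0;0.05 -0.01 0 0 0 0;0 0 0 0 0 0")

```text
time_s: 22.25
tcp_pos: [0.5545, -0.0566, 0.1366]
ee_rot: [[0.96, -0.173, 0.221], [-0.169, -0.985, -0.037], [0.224, -0.001, -0.975]]
wrist_force: [-3.2, 2.1, 0.0]
gripper_width: 0.01
gripper_force: 1.7
```

>>> play_rows(commands="0.05 -0.01 0 0 0 0;0 0 0 0 0 0")

```text
time_s: 22.45
tcp_pos: [0.5561, -0.0568, 0.1366]
ee_rot: [[0.96, -0.173, 0.221], [-0.169, -0.985, -0.037], [0.224, -0.002, -0.975]]
wrist_force: [-4.8, 2.1, 0.8]
gripper_width: 0.006
gripper_force: 2.2
```

>>> play_rows(commands="0.05 -0.01 0 0 0 0;0 0 0 0 0 0")

```text
time_s: 22.65
tcp_pos: [0.5575, -0.057, 0.1365]
ee_rot: [[0.96, -0.173, 0.221], [-0.169, -0.985, -0.037], [0.224, -0.002, -0.975]]
wrist_force: [-4.4, 2.6, 1.6]
gripper_width: 0.009
gripper_force: 2.4
```

Bolt riding the keeper. Small steps.

>>> play_rows(commands="0.04 -0.01 0 0 0 0;0 0 0 0 0 0")

```text
time_s: 22.85
tcp_pos: [0.5585, -0.0573, 0.1364]
ee_rot: [[0.96, -0.173, 0.221], [-0.169, -0.985, -0.037], [0.224, -0.001, -0.975]]
wrist_force: [-4.2, 3.2, 0.6]
gripper_width: 0.004
gripper_force: 2.7
```

>>> play_rows(commands="0.04 -0.01 0 0 0 0;0 0 0 0 0 0")

```text
time_s: 23.05
tcp_pos: [0.5594, -0.0576, 0.1363]
ee_rot: [[0.96, -0.173, 0.22], [-0.169, -0.985, -0.037], [0.223, -0.001, -0.975]]
wrist_force: [-5.9, 4.1, 1.1]
gripper_width: 0.005
gripper_force: 3.0
```

>>> play_rows(commands="0.04 -0.01 0 0 0 0;0 0 0 0 0 0")

```text
time_s: 23.25
tcp_pos: [0.5603, -0.058, 0.1361]
ee_rot: [[0.96, -0.173, 0.219], [-0.169, -0.985, -0.037], [0.223, -0.001, -0.975]]
wrist_force: [-5.6, 3.4, 0.5]
gripper_width: 0.007
gripper_force: 3.2
```

>>> play_rows(commands="0.04 0 0 0 0 0;0 0 0 0 0 0")

```text
time_s: 23.45
tcp_pos: [0.5614, -0.0579, 0.1361]
ee_rot: [[0.96, -0.173, 0.219], [-0.169, -0.985, -0.037], [0.222, -0.001, -0.975]]
wrist_force: [-6.6, 3.3, 1.3]
gripper_width: 0.007
gripper_force: 3.6
```

>>> play_rows(commands="0.04 0 0 0 0 0;0 0 0 0 0 0")

```text
time_s: 23.65
tcp_pos: [0.5624, -0.0579, 0.1361]
ee_rot: [[0.96, -0.173, 0.219], [-0.169, -0.985, -0.037], [0.222, -0.001, -0.975]]
wrist_force: [-6.9, 4.1, 1.6]
gripper_width: 0.004
gripper_force: 3.8
```

>>> play_rows(commands="0.04 0 0 0 0 0;0 0 0 0 0 0")

```text
time_s: 23.85
tcp_pos: [0.5634, -0.058, 0.1361]
ee_rot: [[0.96, -0.173, 0.218], [-0.169, -0.985, -0.038], [0.222, -0.001, -0.975]]
wrist_force: [-8.2, 3.8, 2.3]
gripper_width: 0.009
gripper_force: 4.1
```

>>> play_rows(commands="0.04 0 0 0 0 0;0 0 0 0 0 0")

```text
time_s: 24.05
tcp_pos: [0.5652, -0.058, 0.1361]
ee_rot: [[0.96, -0.173, 0.22], [-0.169, -0.985, -0.038], [0.223, -0.001, -0.975]]
wrist_force: [-4.5, 2.2, -1.3]
gripper_width: 0.004
gripper_force: 2.5
```

>>> play_rows(commands="0.03 0 0 0 0 0;0 0 0 0 0 0")

```text
time_s: 24.25
tcp_pos: [0.5671, -0.0581, 0.1364]
ee_rot: [[0.96, -0.173, 0.222], [-0.169, -0.985, -0.037], [0.225, -0.001, -0.974]]
wrist_force: [-2.5, -0.1, -1.2]
gripper_width: 0.007
gripper_force: 1.3
```

>>> play_rows(commands="0.03 0 0 0 0 0;0 0 0 0 0 0")

```text
time_s: 24.45
tcp_pos: [0.5683, -0.0582, 0.1367]
ee_rot: [[0.96, -0.173, 0.222], [-0.169, -0.985, -0.038], [0.225, -0.002, -0.974]]
wrist_force: [-3.2, 0.0, -1.7]
gripper_width: 0.006
gripper_force: 1.5
```

>>> play_rows(commands="0.02 0 0 0 0 0;0 0 0 0 0 0")

```text
time_s: 24.65
tcp_pos: [0.5687, -0.0581, 0.1366]
ee_rot: [[0.96, -0.173, 0.222], [-0.169, -0.985, -0.037], [0.225, -0.001, -0.974]]
wrist_force: [-3.8, 0.3, -1.5]
gripper_width: 0.003
gripper_force: 2.0
```

The push peaked at about 9 N and then dropped. I'll back off gently and check that the door holds.

>>> play_rows(commands="-0.05 0.01 0 0 0 0;-0.1 0.02 0 0 0 0;-0.2 0.03 0 0 0 0;-0.5 0.08 0 0 0 0;-0.8 0.14 0.3 0 0 0;-0.9 0.15 0.8 0 0 0;-0.9 0.15 0.8 0 0 0;-0.4 0.5 0.8 0 0 0;0 0.9 0.5 0 0 0;0 0.9 0 0 0 0;0 0.9 0 0 0 0;0 0.9 0 0 0 0;0 0.5 0 0 0 0;0 0 0 0 0 0;0 0 0 0 0 0")

```text
time_s: 26.15
tcp_pos: [0.4538, 0.0978, 0.2335]
ee_rot: [[0.959, -0.172, 0.224], [-0.168, -0.985, -0.036], [0.227, -0.003, -0.974]]
wrist_force: [-0.3, 0.5, -0.5]
gripper_width: 0.004
gripper_force: 0.0
```

```bash
python3 - <<'E'
from h import *
ex=np.array([.9855,-.1702]);ey=np.array([.1702,.9855]);O=np.array([.603,-.1515])
s=r.sense();print(s["tcp_pos"],s["wrist_force"])
o=[]
for n in("scene","top"):
    I,W=look(n,n+"8");z=W[...,2];hsv=cv2.cvtColor(I,cv2.COLOR_BGR2HSV)
    cx=(W[...,:2]-O)@ex;cy=(W[...,:2]-O)@ey
    for nm,m in(("toprow",(abs(z-.168)<.006)&(hsv[...,2]>165)&(cx<-.008)&(cx>-.09)&(abs(cy)<.13)),("face",(z>.1)&(z<.155)&(cx<-.02)&(cx>-.09)&(abs(cy)<.12))):
        p=np.float32(np.c_[cx[m],cy[m]])
        if len(p)<30: print(n,nm,len(p));continue
        l=cv2.fitLine(p,cv2.DIST_HUBER,0,.001,.001).ravel();print(n,nm,len(p),"theta",np.arctan(-l[0]/l[1]).round(4),"x at y=.095",(l[2]+l[0]/l[1]*(.095-l[3])).round(4))
    o.append(cv2.resize(I[150:350,330:530],None,fx=2,fy=2))
cv2.imwrite("pics/v8.png",np.hstack(o))
E
```

```text
[0.4537808  0.09780945 0.23350122] [-0.30660197  0.49898817 -0.4965724 ]
scene toprow 918 theta 0.0085 x at y=.095 -0.0261
scene face 1817 theta 0.0121 x at y=.095 -0.0417
top toprow 800 theta 0.007 x at y=.095 -0.0242
top face 578 theta 0.0102 x at y=.095 -0.0397
```

View pics/v8.png

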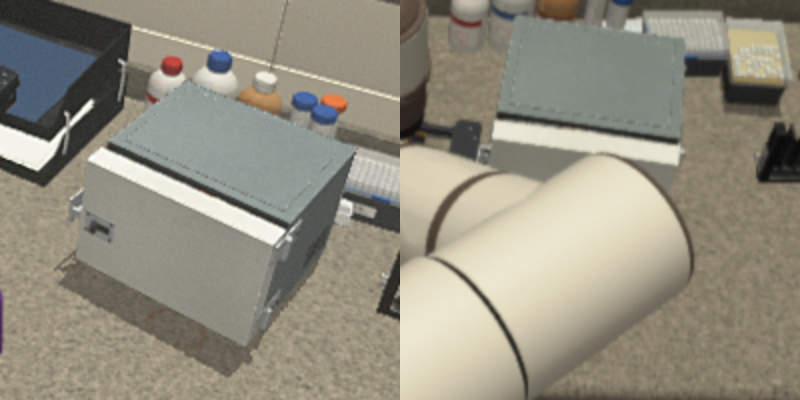

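The door stays shut on its own at about 0.01 rad with the robot clear, inside the latched range. Handing in.

```bash
python3 -c "
from station import r
print(r.finish_job())"
```

```text
the job is handed in; nothing more can be done
None
```

I handed the job in at about 26 s of the 69 s allowed: the bottle is upright in the front well, the carrier is home, and the door is latched and holding by itself after a push that peaked at about 9 N.

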